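Set out the cake decorator's station

ROBOT

A 6-joint arm with a two-finger parallel gripper is mounted at the origin on the work surface. World frame = base frame: x ahead of the robot, y to its left, z up, the work surface at z = 0. Lengths are in mm, angles in rad, forces in N, time in s.
With the tool pointing down it reaches from about 350 to 775 mm from the base axis. Payload 7.3 kg.
Tool frame: the origin (TCP) lies at the very end of the fingers, on their centre line; the grasp point (between the pads) lies behind it (bot.grip_point_offset is the z of the grasp point in the tool frame, in mm); z points along the fingers, y is the line along which they close (so a half turn about z gives the same grasp; the last joint's range is limited). The gripper opens to 92 mm and grips with 3 to 60 N. Pads are 19 mm wide; open, the fingers measure 130 mm over their backs; the gripper's body (75 mm by 190 mm) begins 47 mm behind the grasp point.
Start: joints at [1.149, 0.342, 1.524, -0, 1.275, -0.146], TCP at [142.951, 505.183, 226.741] pointing down, gripper open.
Joint ranges: [-2.53, 2.53], [-0.77, 2.02], [0.04, 2.7], [-1, 4.14], [0.28, 2.66], [-3.11, 3.11]. Speed limits (rad/s): [2.57, 2.57, 3.14, 3.14, 3.14, 3.14].

INTERFACE

Orientations are given as [roll, pitch, yaw] about the fixed x, y, z axes, in that order (R = Rz(yaw) Ry(pitch) Rx(roll)).
In Python, from plant import bot gives the robot as it stands. The module is installed in compiled form; this text tells all that it offers.
- The arm moves only by the shell command python3 -m crank 'ROWS'. ROWS is JSON, a list that holds one entry, the list of rows, each a list of 5 numbers: the opening, from 0 (shut) to 1 (fully open), then the shift along the tool's x, y, z in cm, then the turn about the tool's z in degrees. In form: [[[claw, x, y, z, turn], ...]]. A call has exactly 10 rows; each row is the pose to reach, as a shift and turn from the pose commanded when the call began, along the tool's axes at that moment; what a row does not reach only later rows make up. A row lasts 1/10 s, in which the tool goes at most 50 mm and 8.59 degrees, less where a joint would pass 70% of its speed; a pose out of reach is approached as far as the arm can. A call with a gripper value outside its range is refused whole. The fingers move at their own pace and stop on an object; the grip force is fixed at half the most. Time passes only in rows, so rows that repeat a pose let the fingers close, or fill a call up. It gives the time, the measured TCP pose, the force, the opening and the grip force at its end, in the units of the state.
- bot.get_obs(): the state, without advancing time (a new reading comes with each control period).
- bot.capture(name): name is "scene" or "top" or "wrist"; returns (picture, depth): 480x640x3 uint8, red, green, blue; 480x640 float32, mm along the optical axis (not along the pixel's ray), 0 where there is no reading.
- bot.calibration(name): a dict with "vertical_fov" (degrees; the focal length in pixels is half the picture's height over the tangent of half this angle, whatever the lens; pixels are square), "cx", "cy" (the principal point, pixels), "D" ([k1, k2, p1, p2, k3] as OpenCV has them; the pictures are not rectified), "rvec" (rotation vector, rad) and "tvec" (3), from world to camera coordinates, as OpenCV has them; the wrist camera has in their place "tool_from_camera" (4x4, takes a point from camera to tool coordinates, whose origin is the TCP and whose axes are the flange's). Camera axes: x right, y down, z forward; pixel columns grow to the right and rows downward; lengths in mm; the calibration is good to about 2 mm. A picture is of the moment at which its call begins: read the wrist's pose just before it. calibration takes no time and is no camera call.
- bot.close_job(): hands the job in; it is judged then, once.
The state is a dict: "time": time; "joint_positions": joint angles; "dq": joint speeds; "tau": joint torques, N m; "tool_pos": TCP position; "tcp_rot": TCP orientation; "contact_force": force on the tool from outside, world axes, zero at the start; "moment": the same for the moment, N m; "grip_width": finger opening in mm; "finger_force": force on a finger pad.
Only numpy, scipy, OpenCV 4.12 (cv2) and the standard library are available. Lean on these libraries where they do the work, as an engineer would, in place of code of your own. Each camera call takes 0.05 s, during which the arm holds its last target. There are 200 camera calls.

TASK

Set out the decorating station: build the dummy cake on the round cake stand with the large tier in the centre of the stand, the middle tier centred on top of it and the small tier centred on top of that. Stand the sprinkle jar upright on the counter midway between the stand and the kitchen scale, in line with their centres, and set the little white dish upright in the middle of the scale's round pan. Leave the steel shaker behind them where it stands.

Things in the scene. Friction and masses are not known exactly. Their poses are not given: they have to be found in the camera images.
- stand: white round cake stand: flat disc 150 mm in diameter on a slimmer foot, top surface 60 mm above the counter; fixed to the counter for the job. It may stand to the left or the right of the scale, its centre 300 mm from the scale's centre. Origin: centre of its foot on the counter, z up (the axis of the disc).
- scale: grey flat kitchen scale, fixed, with a round steel pan 104 mm in diameter, pan top 30 mm above the counter (it does not give). Housing 120 mm wide (its y), 22 mm high, reaching from 85 mm on its -x side (towards the robot, dark display) to 55 mm on its +x side of the pan's centre. Origin: on the counter under the pan's centre, z up.
- large_tier: largest of three dummy cake tiers: hard white-iced upright cylinder, 68 mm in diameter, 40 mm high, about 120 g, loose, standing on the counter; thin metallic band near its foot, a row of tiny beads round its top edge (2.5 mm high, look only: the next tier sits inside it on the flat top at 40 mm). Origin: centre of its underside, z up.
- middle_tier: middle-sized of three dummy cake tiers: hard white-iced upright cylinder, 50 mm in diameter, 40 mm high, about 70 g, loose, standing on the counter; thin metallic band near its foot, a row of tiny beads round its top edge (2.5 mm high, look only: the next tier sits inside it on the flat top at 40 mm). Origin: centre of its underside, z up.
- small_tier: smallest of three dummy cake tiers: hard white-iced upright cylinder, 34 mm in diameter, 40 mm high, about 40 g, loose, standing on the counter; thin metallic band near its foot, a row of tiny beads round its top edge (2.5 mm high, look only: the next tier sits inside it on the flat top at 40 mm). Origin: centre of its underside, z up.
- jar: closed sprinkle jar of amber glass with a black screw lid: body 56 mm in diameter and straight up to 70 mm above its foot, then a shoulder and a lid 50 mm in diameter and 16 mm high, 100 mm high in all, about 200 g; loose, standing upright on the counter. Origin: centre of its underside, z up.
- dish: small open white ceramic dish (ramekin), empty, rim 64 mm in diameter, tapering straight to a 51 mm foot, 36 mm high, wall 4 mm, about 120 g; loose, standing upright on the counter; can be gripped across its outside just below the rim. Origin: centre of its underside, z up.
- shaker: bystander: steel sugar shaker, 54 mm in diameter, 90 mm high, loose, standing on the counter beyond the stand and scale as seen from the robot. Origin: centre of its underside.
There are look-alikes about, which are no part of the job. Of the things that look like the scale, take the one that is farthest from the robot's base at the start. Leave any red look-alike of the dish alone.

How it is judged:
By the outcome, as a careful person would: the job done as asked, in the order asked, and still so for the second after the job is handed in, with the robot touching nothing.
It also fails if it takes over 112 s, if anything falls off the work surface, if the arm or the gripper's body presses on something with over 40 N, if the wrist force passes 120 N, or if a joint passes its speed limit or range.

## Working session

There is one attempt and no reset: what is moved stays moved. The work goes in short steps, Python scripts to look and compute and a shell command to move; the robot and the scene stay as the last step left them, time stands still between calls to the robot, and variables do not carry over. Pictures are saved under pics/ and viewed, at most 14 in all, crops included, and the job is handed in when it is done.

```bash
mkdir -p pics; cat > h.py <<'E'
import numpy as np, cv2
from plant import bot
from scipy.spatial.transform import Rotation as R
def cam(name):
    c=bot.calibration(name); f=240/np.tan(np.radians(c["vertical_fov"])/2)
    K=np.array([[f,0,c["cx"]],[0,f,c["cy"]],[0,0,1]]); D=np.array(c["D"],float)
    if "rvec" in c:
        Rm=cv2.Rodrigues(np.array(c["rvec"],float))[0]; t=np.array(c["tvec"],float).ravel()
        return K,D,Rm.T,-Rm.T@t
    o=bot.get_obs(); T=np.eye(4); T[:3,:3]=R.from_euler('xyz',o["tcp_rot"]).as_matrix(); T[:3,3]=o["tool_pos"]
    M=T@np.array(c["tool_from_camera"]); return K,D,M[:3,:3],M[:3,3]
def cloud(name,depth,cm):
    K,D,Rw,p=cm
    v,u=np.mgrid[0:480,0:640]
    n=cv2.undistortPoints(np.stack([u,v],-1).reshape(-1,1,2).astype(np.float64),K,D).reshape(480,640,2)
    P=np.dstack([n*depth[...,None],depth])
    return P@Rw.T+p
def ray(px,cm,z):
    K,D,Rw,p=cm
    n=cv2.undistortPoints(np.array(px,float).reshape(-1,1,2),K,D).reshape(-1,2)
    d=np.c_[n,np.ones(len(n))]@Rw.T
    return p+d*((z-p[2])/d[:,2])[:,None]
def shot(name,tag):
    cm=cam(name); im,de=bot.capture(name)
    cv2.imwrite(f"pics/{tag}.png",im[...,::-1]); np.savez(f"{tag}.npz",im=im,de=de,K=cm[0],D=cm[1],R=cm[2],p=cm[3])
    return im,de,cm
def load(tag):
    z=np.load(f"{tag}.npz"); return z["im"],z["de"],(z["K"],z["D"],z["R"],z["p"])
E
python3 - <<'E'
from h import *
print(bot.grip_point_offset,{k:np.round(v,3) for k,v in bot.get_obs().items()})
for n in("scene","top","wrist"):
    im,de,cm=shot(n,n+"0"); print(n,cm[3].round(),cm[2][:,2].round(2))
E
```

```text
-18.8 {'time': np.float64(0.0), 'joint_positions': array([ 1.149,  0.343,  1.525, -0.   ,  1.275, -0.146]), 'dq': array([-0.001,  0.001,  0.001,  0.002, -0.001,  0.   ]), 'tau': array([ 2.0000e-03, -4.3123e+01, -2.4423e+01,  7.2000e-02,  5.6000e-02,
       -0.0000e+00]), 'tool_pos': array([142.785, 504.796, 226.044]), 'tcp_rot': array([-3.14 , -0.   ,  2.866]), 'contact_force': array([0.434, 0.658, 0.513]), 'moment': array([-0.058,  0.048, -0.044]), 'finger_force': np.float64(0.0), 'grip_width': np.float64(91.872)}
scene [ 939. -539.  865.] [-0.39  0.52 -0.76]
top [ 379.   20. 1116.] [ 0.1   0.02 -0.99]
wrist [ 77. 524. 385.] [ 0.25 -0.07 -0.97]
```

View pics/scene0.png

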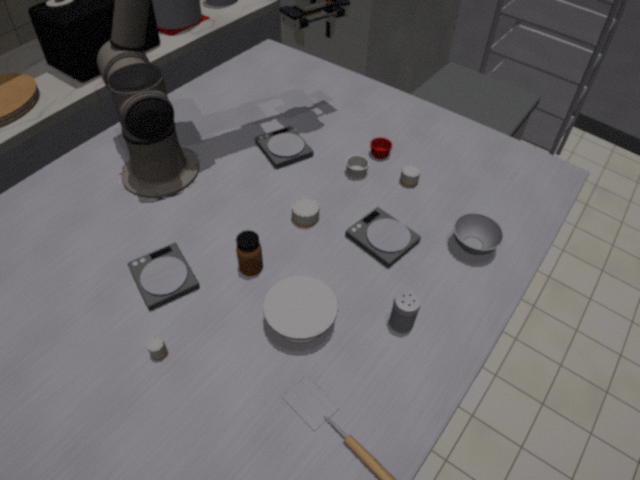

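View pics/top0.png

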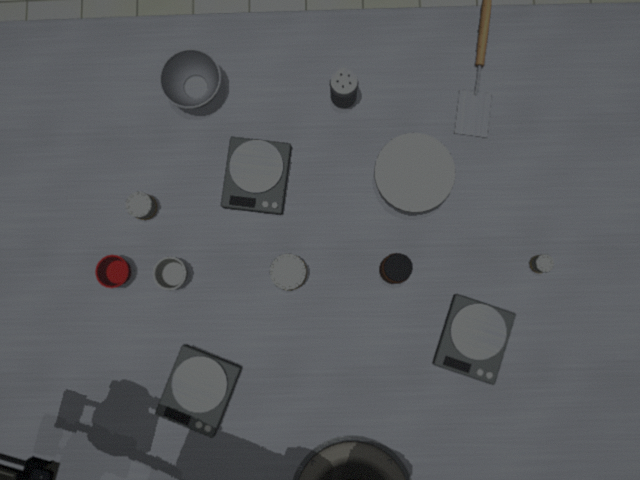

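The top view shows the target scale at (257,166), the stand at (414,173), large tier (288,272), middle tier (140,205), small tier (542,263), jar (396,268), dish (171,273), and a red dish at (114,271) to leave alone. Two other scales, at (199,385) and (478,331), are nearer the base, so they are look-alikes.

```bash
cat > seg.py <<'E'
from h import *
def fit(P,xy,r,zlo,zhi):
    m=(np.hypot(P[...,0]-xy[0],P[...,1]-xy[1])<r)&(P[...,2]>zlo)&(P[...,2]<zhi)
    Q=P[m]
    if len(Q)<10: return None
    (c,rad)=cv2.minEnclosingCircle(Q[:,:2].astype(np.float32))
    lo,hi=np.percentile(Q[:,:2],[2,98],axis=0)
    return len(Q),np.round(c,1),round(rad*2,1),((lo+hi)/2).round(1),(hi-lo).round(1),np.percentile(Q[:,2],[5,50,95]).round(1)
E
python3 - <<'E'
from seg import *
im,de,cm=load("top0"); P=cloud("top",de,cm)
im2,de2,cm2=load("scene0"); P2=cloud("scene",de2,cm2)
objs=dict(scale=((257,166),30,62,24,36),stand=((414,173),60,90,52,68),large=((288,272),40,44,34,48),middle=((140,205),40,36,34,48),small=((542,263),40,28,34,48),jar=((396,268),100,40,92,108),dish=((171,273),36,42,28,44),red=((114,271),36,42,28,44),shaker=((344,83),90,40,80,100),bowl=((192,80),60,75,5,120))
for k,(px,z,r,a,b) in objs.items():
    xy=ray([px],cm,z)[0]
    print(k,xy.round(1),"R",np.hypot(*xy[:2]).round()); print("  top",fit(P,xy,r,a,b)); print("  scn",fit(P2,xy,r,a,b))
for nm,Q in(("top",P),("scn",P2)):
    # counter height
    for c in[(450,0),(600,100),(300,150),(450,-150)]:
        m=np.hypot(Q[...,0]-c[0],Q[...,1]-c[1])<15; print(nm,c,np.median(Q[m][:,2]).round(1))
E
```

```text
scale [626.6 165.9  30. ] R 648.0
  top (2374, array([626.7, 165.6]), 123.3, array([626. , 167.7]), array([95.4, 96. ]), array([25.4, 29.7, 33.2]))
  scn (1201, array([625.2, 163.8]), 120.7, array([630.7, 165.5]), array([95.4, 95.4]), array([25.8, 29. , 31.7]))
stand [ 598.8 -128.8   60. ] R 612.0
  top (5049, array([ 601.3, -130. ]), 150.6, array([ 600.8, -129.6]), array([134.4, 133.7]), array([56.6, 59.9, 63.2]))
  scn (3801, array([ 604.3, -130.6]), 151.9, array([ 605.2, -133.1]), array([134.8, 135.1]), array([57.6, 60.5, 62.8]))
large [422.4 109.   40. ] R 436.0
  top (1030, array([423.7, 110.3]), 67.7, array([423.4, 109.9]), array([60.8, 61.2]), array([36.7, 40. , 43.3]))
  scn (454, array([427.7, 108. ]), 69.8, array([428. , 107.2]), array([61.2, 61.4]), array([35.9, 38.9, 42. ]))
middle [555.5 387.5  40. ] R 677.0
  top (522, array([557.1, 391.4]), 50.3, array([556.7, 390.4]), array([43.8, 43.8]), array([36. , 40. , 43.5]))
  scn (211, array([560.1, 389.8]), 54.2, array([559.4, 388.3]), array([45.2, 46.3]), array([35.4, 39.6, 42.7]))
small [ 427.7 -361.8   40. ] R 560.0
  top 
[... 975 characters left out ...]
ay([28.6, 34.5, 38.2]))
shaker [763.3  -3.3  90. ] R 763.0
  top (580, array([770.3,  -3.7]), 52.1, array([770. ,  -2.8]), array([45.8, 45.8]), array([81.5, 85.8, 90.2]))
  scn (447, array([772.7,  -3.7]), 52.4, array([773.3,  -5.2]), array([45., 46.]), array([81.6, 85.8, 89.5]))
bowl [789.5 283.9  60. ] R 839.0
  top (2682, array([788.8, 282.6]), 144.3, array([797.1, 290.5]), array([106.7, 106.9]), array([ 6.4, 26.3, 55.6]))
  scn (1565, array([799.3, 289. ]), 123.8, array([797.9, 288.5]), array([105.8, 110.3]), array([ 7.5, 32.8, 54.9]))
top (450, 0) -0.4
top (600, 100) 0.3
top (300, 150) -0.2
top (450, -150) -0.5
scn (450, 0) -1.2
scn (600, 100) 0.1
scn (300, 150) -0.8
scn (450, -150) 0.4
```

```bash
R='[1,-38.0,-30.4,2.7,74.2]'; python3 -m crank '[[[1,-38.0,-30.4,2.7,74.2],[1,-38.0,-30.4,2.7,74.2],[1,-38.0,-30.4,2.7,74.2],[1,-38.0,-30.4,2.7,74.2],[1,-38.0,-30.4,2.7,74.2],[1,-38.0,-30.4,2.7,74.2],[1,-38.0,-30.4,2.7,74.2],[1,-38.0,-30.4,2.7,74.2],[1,-38.0,-30.4,2.7,74.2],[1,-38.0,-30.4,2.7,74.2]]]'
python3 - <<'E'
from h import *
o=bot.get_obs(); print(o["tool_pos"],o["tcp_rot"],o["joint_positions"].round(2) if hasattr(o["joint_positions"],'round') else o["joint_positions"])
E
```

```text
time: 1.15
tool_pos: [427.0, 106.7, 199.6]
tcp_rot: [3.141, 0.0, 1.566]
contact_force: [0.2, 1.4, -0.3]
grip_width: 92.2
finger_force: 0.0
[427.00296863 106.66120304 199.55072684] [3.14130190e+00 1.76588093e-04 1.56636784e+00] [ 0.07  0.21  1.79 -0.    1.14  0.07]
```

```bash
python3 - <<'E'
from seg import *
im,de,cm=shot("wrist","w1")
for i in range(3):
    bot.capture("wrist"); o=bot.get_obs(); print(o["tool_pos"].round(1),o["tcp_rot"].round(3))
im,de,cm=shot("wrist","w2")
P=cloud("w",de,cm)
for k,xy,r,a,b in(("large",(425,109),44,34,48),("counter",(425,180),20,-10,10)):
    print(k,fit(P,xy,r,a,b))
print(cm[3])
E
```

```text
[427.9 105.9 199.2] [3.141e+00 1.000e-03 1.566e+00]
[426.5 107.6 199.3] [-3.141 -0.     1.567]
[425.6 108.7 199.3] [-3.14  -0.     1.569]
large (5443, array([425.5, 109.7]), 68.0, array([425.8, 110.3]), array([59.9, 60.6]), array([39.9, 41.2, 42.9]))
counter (1741, array([425., 180.]), 40.0, array([424.9, 180.1]), array([35.3, 35.4]), array([-0.2,  1. ,  2.3]))
[426.86778581 177.90568592 358.35090648]
```

View pics/w2.png

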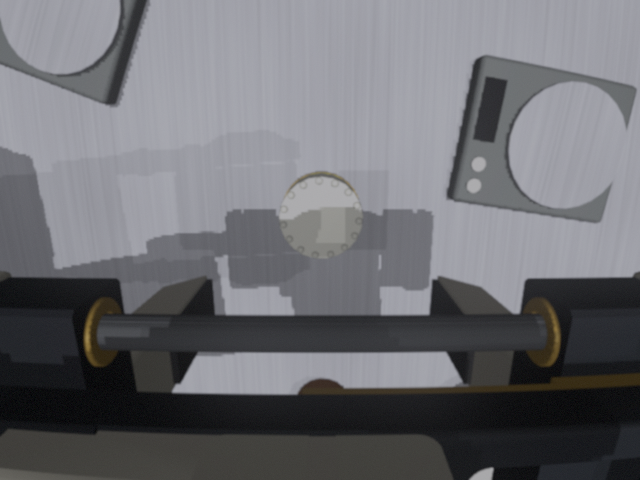

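Wrist view: the large tier sits at (320,213), centred under the tool, and its measured height (41 mm) and diameter (68 mm) match the text. I'm grasping it now.

```bash
python3 -m crank '[[[1,0.05,0,10,0],[1,0.05,0,15,0],[1,0.05,0,19,0],[1,0.05,0,19.1,0],[1,0.05,0,19.1,0],[1,0.05,0,19.1,0],[1,0.05,0,19.1,0],[0,0.05,0,19.1,0],[0,0.05,0,19.1,0],[0,0.05,0,19.1,0]]]'; python3 -m crank '[[[0,0,0,0,0],[0,0,0,0,0],[0,0,0,-2,0],[0,0,0,-7,0],[0,0,0,-12,0],[0,0,0,-17,0],[0,0,0,-20,0],[0,0,0,-20,0],[0,0,0,-20,0],[0,0,0,-20,0]]]'
```

```text
time: 2.4
tool_pos: [426.4, 109.8, 9.8]
tcp_rot: [3.139, -0.0, 1.571]
contact_force: [0.1, -0.3, 0.3]
grip_width: 72.0
finger_force: 0.0
time: 3.4
tool_pos: [424.8, 109.6, 207.2]
tcp_rot: [-3.138, 0.0, 1.571]
contact_force: [-0.4, 0.7, -1.2]
grip_width: 67.5
finger_force: 30.0
```

```bash
python3 -m crank '[[[0,-4,2.4,0,0],[0,-8,4.8,0,0],[0,-12,7.1,0,0],[0,-16,9.5,0,0],[0,-20,11.8,0,0],[0,-24,14.2,0,0],[0,-28,16.5,0,0],[0,-30,17.7,0,0],[0,-30,17.7,0,0],[0,-30,17.7,0,0]]]'
python3 - <<'E'
from seg import *
for i in range(4): bot.capture("wrist")
im,de,cm=shot("wrist","w3"); P=cloud("w",de,cm)
print(bot.get_obs()["tool_pos"].round(1))
print(fit(P,(603,-131),90,52,68))
E
```

```text
time: 4.4
tool_pos: [601.9, -190.0, 206.2]
tcp_rot: [-3.138, -0.002, 1.57]
contact_force: [-0.0, 0.5, -1.0]
grip_width: 67.3
finger_force: 30.0
[ 602.5 -189.2  208.8]
(30121, array([ 603.6, -130.3]), 150.2, array([ 603.5, -124.2]), array([133.2, 122.5]), array([59.9, 61.2, 62.4]))
```

View pics/w3.png

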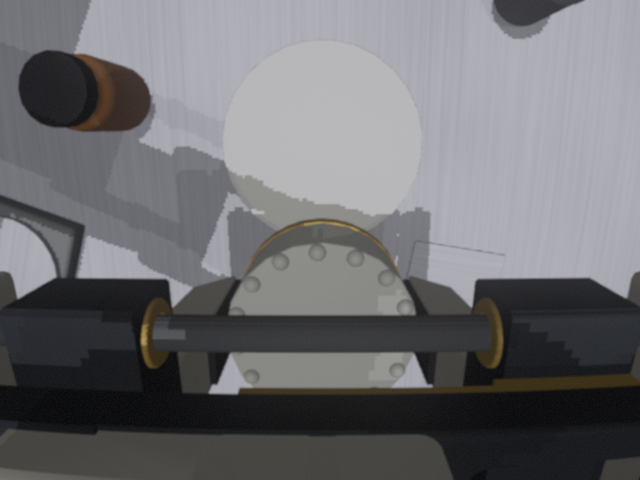

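The stand disc appears at (322,135). Its fit gives centre (603.6,-130.3), 150 mm diameter and top at 61 mm, which agrees with the text. I'm lowering the large tier.

```bash
python3 -m crank '[[[0,4,0.05,0,0],[0,5.95,0.05,0,0],[0,5.95,0.05,3,0],[0,5.95,0.05,8,0],[0,5.95,0.05,11,0],[0,5.95,0.05,13,0],[0,5.95,0.05,13.6,0],[0,5.95,0.05,13.9,0],[0,5.95,0.05,13.9,0],[0,5.95,0.05,13.9,0]]]'; python3 -m crank '[[[0,0,0,0.05,0],[0,0,0,0.05,0],[1,0,0,0.05,0],[1,0,0,0.05,0],[1,0,0,0.05,0],[1,0,0,0.05,0],[1,0,0,-2,0],[1,0,0,-7,0],[1,0,0,-12,0],[1,0,0,-15,0]]]'
```

```text
time: 5.65
tool_pos: [604.1, -131.0, 71.2]
tcp_rot: [3.139, 0.001, 1.571]
contact_force: [0.5, 0.1, -1.4]
grip_width: 67.2
finger_force: 30.0
time: 6.65
tool_pos: [604.3, -131.1, 224.1]
tcp_rot: [3.137, 0.002, 1.571]
contact_force: [0.5, -0.5, 0.1]
grip_width: 91.8
finger_force: 0.0
```

```bash
python3 - <<'E'
from seg import *
for i in range(4): bot.capture("wrist")
im,de,cm=shot("wrist","w4"); P=cloud("w",de,cm)
print(bot.get_obs()["tool_pos"].round(1),bot.get_obs()["time"])
print(fit(P,(603,-131),50,94,108))
m=fit(P,(603,-131),90,52,66);print(m)
E
```

```text
[ 602.7 -130.7  218.6] 6.9
(6915, array([ 604.5, -131. ]), 68.1, array([ 604.7, -130.1]), array([60. , 60.4]), array([ 99.9, 101.2, 102.9]))
(18820, array([ 603.9, -130.8]), 150.2, array([ 603.9, -129.6]), array([135.7, 135.7]), array([60. , 61.2, 62.4]))
```

```bash
python3 -m crank '[[[1,5,-0.4,0,0],[1,10,-0.8,0,0],[1,15,-1.2,0,0],[1,20,-1.7,0,0],[1,25,-2.1,0,0],[1,30,-2.6,0,0],[1,35,-3,0,0],[1,40,-3.4,0,0],[1,45,-3.9,0,0],[1,50,-4.3,0,0]]]'; python3 -m crank '[[[1,2.1,-0.2,2,0],[1,2.1,-0.2,5,0],[1,2.1,-0.2,8,0],[1,2.1,-0.2,8,0],[1,2.1,-0.2,8,0],[1,2.1,-0.2,8,0],[1,2.1,-0.2,8,0],[1,2.1,-0.2,8,0],[1,2.1,-0.2,8,0],[1,2.1,-0.2,8,0]]]'
python3 - <<'E'
from seg import *
im,de,cm=shot("wrist","w5"); P=cloud("w",de,cm)
print(bot.get_obs()["tool_pos"].round(1))
print(fit(P,(558,390),36,34,48))
E
```

```text
time: 7.9
tool_pos: [559.2, 368.9, 217.3]
tcp_rot: [-3.138, 0.002, 1.571]
contact_force: [1.2, -0.4, -0.3]
grip_width: 91.7
finger_force: 0.0
time: 8.9
tool_pos: [558.6, 388.3, 140.2]
tcp_rot: [3.141, -0.0, 1.571]
contact_force: [0.1, 0.2, 0.7]
grip_width: 92.0
finger_force: 0.0
[558.5 388.3 140.1]
(4329, array([559.2, 390.9]), 50.1, array([559.1, 391.7]), array([44. , 44.6]), array([39.8, 41.2, 43.1]))
```

```bash
python3 -m crank '[[[1,0.27,0.07,4,0],[1,0.27,0.07,9,0],[1,0.27,0.07,12.5,0],[1,0.27,0.07,13.1,0],[1,0.27,0.07,13.1,0],[1,0.27,0.07,13.1,0],[0,0.27,0.07,13.1,0],[0,0.27,0.07,13.1,0],[0,0.27,0.07,13.1,0],[0,0.27,0.07,13.1,0]]]'; python3 -m crank '[[[0,0,0,0,0],[0,0,0,0,0],[0,0,0,0,0],[0,0,0,0,0],[0,0,0,-4,0],[0,0,0,-9,0],[0,0,0,-14,0],[0,0,0,-19,0],[0,0,0,-20,0],[0,0,0,-20,0]]]'
```

```text
time: 9.95
tool_pos: [559.4, 391.2, 9.4]
tcp_rot: [3.141, -0.0, 1.571]
contact_force: [0.3, -0.2, -0.5]
grip_width: 64.8
finger_force: 0.0
time: 10.95
tool_pos: [560.0, 391.5, 211.4]
tcp_rot: [3.137, -0.002, 1.571]
contact_force: [0.2, -0.2, -1.4]
grip_width: 49.6
finger_force: 30.0
```

```bash
python3 -m crank '[[[0,-3,0.3,0,0],[0,-7.5,0.7,0,0],[0,-12,1.1,0,0],[0,-17,1.5,0,0],[0,-22,2,0,0],[0,-27,2.4,0,0],[0,-32,2.8,0,0],[0,-37,3.2,0,0],[0,-42,3.7,0,0],[0,-46.5,4.1,0,0]]]'; python3 -m crank '[[[0,-3.5,0.35,0,0],[0,-5.7,0.35,0,0],[0,-5.7,0.35,0,0],[0,-5.7,0.35,0,0],[0,-5.7,0.35,3,0],[0,-5.7,0.35,6,0],[0,-5.7,0.35,8,0],[0,-5.7,0.35,8,0],[0,-5.7,0.35,8,0],[0,-5.7,0.35,8,0]]]'; python3 -c "
from plant import bot; bot.capture('wrist'); bot.capture('wrist'); print(bot.get_obs()['tool_pos'])"
```

```text
time: 11.95
tool_pos: [598.9, -76.0, 205.8]
tcp_rot: [-3.137, -0.001, 1.57]
contact_force: [0.5, -0.3, -1.1]
grip_width: 49.6
finger_force: 30.0
time: 12.95
tool_pos: [604.5, -130.5, 130.1]
tcp_rot: [3.139, 0.001, 1.572]
contact_force: [0.1, -0.4, -0.7]
grip_width: 49.2
finger_force: 30.0
[ 604.4030911  -130.85571781  130.15922034]
```

```bash
python3 -m crank '[[[0,0,0,1,0],[0,0,0,1.6,0],[0,0,0,1.9,0],[0,0,0,2,0],[0,0,0,2.05,0],[0,0,0,2.05,0],[0,0,0,2.05,0],[0,0,0,2.05,0],[0,0,0,2.05,0],[0,0,0,2.05,0]]]'
```

```text
time: 14.05
tool_pos: [603.4, -131.0, 108.7]
tcp_rot: [-3.141, -0.0, 1.571]
contact_force: [-2.5, 0.9, 5.5]
grip_width: 49.0
finger_force: 30.0
```

```bash
python3 -m crank '[[[1,0,0,0,0],[1,0,0,0,0],[1,0,0,0,0],[1,0,0,0,0],[1,0,0,-3,0],[1,0,0,-8,0],[1,0,0,-12,0],[1,0,0,-13,0],[1,0,0,-13,0],[1,0,0,-13,0]]]'; python3 - <<'E'
from seg import *
for i in range(3): bot.capture("wrist")
im,de,cm=shot("wrist","w6"); P=cloud("w",de,cm)
print(bot.get_obs()["tool_pos"].round(1),bot.get_obs()["time"])
print(fit(P,(603,-131),40,134,150))
print(fit(P,(603,-131),50,94,108))
print(fit(P,(603,-131),90,52,66))
E
```

```text
time: 15.05
tool_pos: [603.0, -130.8, 236.5]
tcp_rot: [-3.139, -0.001, 1.571]
contact_force: [0.4, 0.5, -0.3]
grip_width: 91.5
finger_force: 0.0
[ 603.1 -130.8  236.3] 15.25
(4419, array([ 604.4, -131. ]), 50.1, array([ 604.5, -130.2]), array([43.9, 44.5]), array([139.9, 141.2, 143.2]))
(1806, array([ 604.6, -130.9]), 68.0, array([ 604.6, -120.6]), array([64. , 44.6]), array([ 99.6, 101.3, 103.7]))
(16869, array([ 603.6, -130.4]), 150.2, array([ 603.9, -129.5]), array([136. , 136.2]), array([60. , 61.2, 62.4]))
```

```bash
python3 -m crank '[[[1,-4,-2.9,0,0],[1,-8,-5.9,0,0],[1,-12,-8.8,0,0],[1,-16,-11.8,0,0],[1,-20,-14.7,1,0],[1,-23.6,-17.4,3,0],[1,-23.6,-17.4,7,0],[1,-23.6,-17.4,9.5,0],[1,-23.6,-17.4,9.5,0],[1,-23.6,-17.4,9.5,0]]]'; python3 - <<'E'
from seg import *
for i in range(4): bot.capture("wrist")
im,de,cm=shot("wrist","w7"); P=cloud("w",de,cm)
print(bot.get_obs()["tool_pos"].round(1))
print(fit(P,(430,-367),28,34,48))
E
```

```text
time: 16.25
tool_pos: [429.7, -366.9, 143.2]
tcp_rot: [-3.141, -0.001, 1.571]
contact_force: [0.1, -0.0, 0.5]
grip_width: 91.8
finger_force: 0.0
[ 430.4 -367.2  144.6]
(1928, array([ 430.2, -367.6]), 33.8, array([ 430.2, -366.9]), array([29.6, 30.1]), array([39.5, 41.2, 43.4]))
```

```bash
python3 -m crank '[[[1,-0.05,0.05,4,0],[1,-0.05,0.05,9,0],[1,-0.05,0.05,12.5,0],[1,-0.05,0.05,13.4,0],[1,-0.05,0.05,13.4,0],[1,-0.05,0.05,13.4,0],[0,-0.05,0.05,13.4,0],[0,-0.05,0.05,13.4,0],[0,-0.05,0.05,13.4,0],[0,-0.05,0.05,13.4,0]]]'; python3 -m crank '[[[0,0,0,0,0],[0,0,0,0,0],[0,0,0,0,0],[0,0,0,0,0],[0,0,0,0,0],[0,0,0,-4,0],[0,0,0,-9,0],[0,0,0,-14,0],[0,0,0,-19,0],[0,0,0,-23,0]]]'
```

```text
time: 17.5
tool_pos: [430.3, -367.6, 9.8]
tcp_rot: [3.141, 0.001, 1.571]
contact_force: [-1.0, 0.2, -0.1]
grip_width: 64.6
finger_force: 0.0
time: 18.5
tool_pos: [430.3, -367.6, 242.4]
tcp_rot: [3.14, 0.002, 1.571]
contact_force: [-0.2, -0.5, -1.1]
grip_width: 33.4
finger_force: 30.0
```

```bash
python3 -m crank '[[[0,3,2.2,0,0],[0,7,5.1,0,0],[0,11,8.1,0,0],[0,15,11,0,0],[0,19,13.9,0,0],[0,23,16.9,0,0],[0,23.65,17.35,0,0],[0,23.65,17.35,0,0],[0,23.65,17.35,0,0],[0,23.65,17.35,0,0]]]'; python3 -m crank '[[[0,0,0,3,0],[0,0,0,5,0],[0,0,0,7,0],[0,0,0,7,0],[0,0,0,7,0],[0,0,0,7,0],[0,0,0,7,0],[0,0,0,7,0],[0,0,0,7,0],[0,0,0,7,0]]]'
```

```text
time: 19.5
tool_pos: [602.9, -132.5, 239.3]
tcp_rot: [-3.141, 0.0, 1.569]
contact_force: [-0.4, 0.1, -0.2]
grip_width: 33.6
finger_force: 30.0
time: 20.5
tool_pos: [603.7, -130.9, 169.5]
tcp_rot: [3.141, 0.0, 1.571]
contact_force: [0.3, 0.7, -0.8]
grip_width: 33.3
finger_force: 30.0
```

```bash
python3 -m crank '[[[0,0,0,1,0],[0,0,0,1.6,0],[0,0,0,1.9,0],[0,0,0,1.95,0],[0,0,0,2,0],[0,0,0,2,0],[0,0,0,2,0],[0,0,0,2,0],[0,0,0,2,0],[0,0,0,2,0]]]'
```

```text
time: 21.5
tool_pos: [603.7, -131.0, 149.2]
tcp_rot: [-3.142, -0.0, 1.571]
contact_force: [-0.4, -0.5, 0.6]
grip_width: 33.4
finger_force: 30.0
```

```bash
python3 -m crank '[[[0,0,0,0.03,0],[0,0,0,0.03,0],[0.7,0,0,0.03,0],[0.7,0,0,0.03,0],[0.7,0,0,0.03,0],[0.7,0,0,0.03,0],[0.7,0,0,-2,0],[1,0,0,-6,0],[1,0,0,-10,0],[1,0,0,-11,0]]]'; python3 - <<'E'
from seg import *
for i in range(3): bot.capture("wrist")
im,de,cm=shot("wrist","w8"); P=cloud("w",de,cm)
print(bot.get_obs()["tool_pos"].round(1),bot.get_obs()["time"])
print(fit(P,(604,-131),30,174,190))
print(fit(P,(604,-131),40,134,150))
print(fit(P,(604,-131),50,94,108))
E
```

```text
time: 22.5
tool_pos: [605.3, -131.5, 264.4]
tcp_rot: [3.134, 0.003, 1.571]
contact_force: [0.1, -1.3, -0.7]
grip_width: 83.6
finger_force: 0.0
[ 603.1 -130.8  257.7] 22.7
(2333, array([ 604.7, -131. ]), 33.7, array([ 604.7, -130.5]), array([29.8, 30.1]), array([179.5, 181.2, 183.4]))
(1425, array([ 604.5, -130.9]), 49.9, array([ 604.5, -123.9]), array([46.5, 33.8]), array([139.1, 141.3, 144. ]))
(1577, array([ 604.5, -130.9]), 67.8, array([ 604.6, -121.5]), array([64.1, 46.4]), array([ 99.5, 101.2, 103.7]))
```

View pics/w8.png

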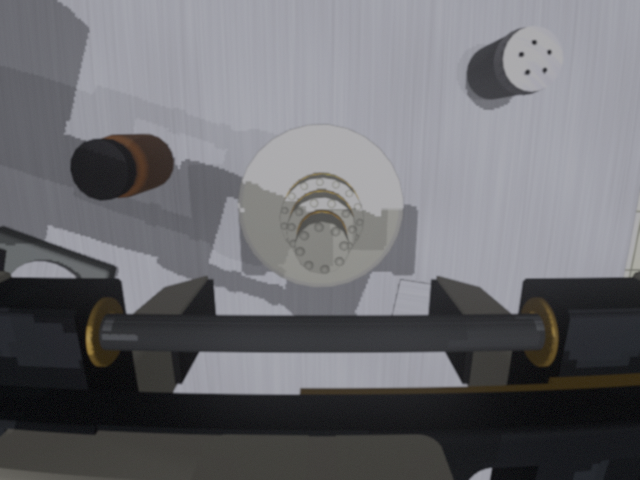

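The three tiers are concentric at about (322,235), within half a millimetre of each other and upright. The jar is next.

```bash
python3 -m crank '[[[1,0.9,-4,0,0],[1,1.8,-8,0,0],[1,2.7,-12,0,0],[1,3.6,-16,2,0],[1,4,-17.7,5,0],[1,4,-17.7,8,0],[1,4,-17.7,8,0],[1,4,-17.7,8,0],[1,4,-17.7,8,0],[1,4,-17.7,8,0]]]'; python3 - <<'E'
from seg import *
for i in range(3): bot.capture("wrist")
im,de,cm=shot("wrist","w9"); P=cloud("w",de,cm)
print(bot.get_obs()["tool_pos"].round(1),bot.get_obs()["time"])
print(fit(P,(426,-90),40,93,107))
E
```

```text
time: 23.7
tool_pos: [427.5, -91.3, 180.1]
tcp_rot: [3.14, 0.001, 1.571]
contact_force: [-0.8, 0.1, 0.7]
grip_width: 91.7
finger_force: 0.0
[427.  -91.1 179.6] 23.9
(4975, array([426.4, -89.8]), 49.8, array([426.4, -89. ]), array([43.8, 44.7]), array([ 99.7, 101. , 102.1]))
```

```bash
python3 -m crank '[[[1,0.1,-0.04,4,0],[1,0.1,-0.04,9,0],[1,0.1,-0.04,13,0],[1,0.1,-0.04,13.8,0],[1,0.1,-0.04,13.8,0],[1,0.1,-0.04,13.8,0],[0,0.1,-0.04,13.8,0],[0,0.1,-0.04,13.8,0],[0,0.1,-0.04,13.8,0],[0,0.1,-0.04,13.8,0]]]'; python3 -m crank '[[[0,0,0,0,0],[0,0,0,0,0],[0,0,0,0,0],[0,0,0,-2,0],[0,0,0,-6,0],[0,0,0,-11,0],[0,0,0,-14,0],[0,0,0,-14,0],[0,0,0,-14,0],[0,0,0,-14,0]]]';  python3 -m crank '[[[0,3,4,0,0],[0,6,8,0,0],[0,9,12,0,0],[0,12,16,0,0],[0,15,19,0,0],[0,16.5,20,0,0],[0,16.5,20,0,0],[0,16.5,20,0,0],[0,16.5,20,0,0],[0,16.5,20,0,0]]]'; python3 - <<'E'
from seg import *
for i in range(2): bot.capture("wrist")
im,de,cm=shot("wrist","w10"); P=cloud("w",de,cm)
print(bot.get_obs()["tool_pos"].round(1),bot.get_obs()["time"])
for a,b in((26,36),(28,36)):print(fit(P,(628,166),55,a,b))
E
```

```text
time: 24.9
tool_pos: [426.5, -90.1, 41.7]
tcp_rot: [3.141, 0.0, 1.571]
contact_force: [0.3, 0.2, 0.0]
grip_width: 64.5
finger_force: 0.0
time: 25.9
tool_pos: [425.1, -89.5, 179.5]
tcp_rot: [-3.138, -0.001, 1.571]
contact_force: [-0.2, -0.7, -2.4]
grip_width: 55.5
finger_force: 30.0
time: 26.9
tool_pos: [625.7, 74.0, 181.0]
tcp_rot: [-3.141, 0.0, 1.57]
contact_force: [0.4, -0.6, -2.4]
grip_width: 55.2
finger_force: 30.0
[626.1  74.3 181.5] 27.05
(16042, array([629.3, 167.7]), 104.3, array([629.3, 168. ]), array([92.2, 92.2]), array([29.7, 31. , 32.2]))
(16040, array([629.3, 167.7]), 104.3, array([629.3, 168. ]), array([92.2, 92.2]), array([29.7, 31. , 32.2]))
```

View pics/w10.png

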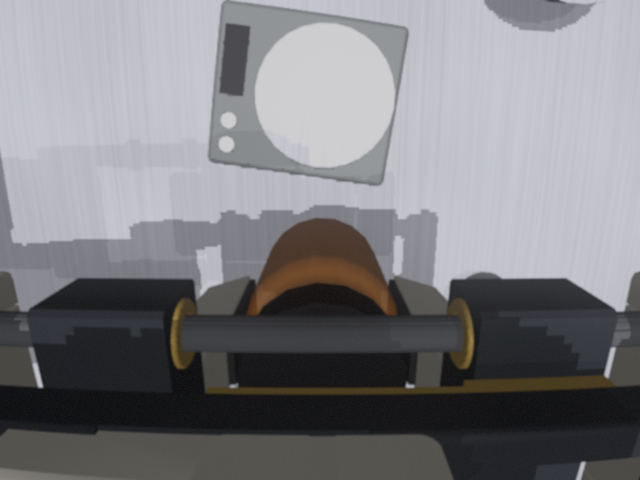

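The scale pan shows at (325,95), fitting centre (629.3,167.7), 104 mm across and 31 mm high, 299 mm from the stand. That puts the jar spot at (616.5,18.6).

```bash
python3 -m crank '[[[0,-3,-0.5,0,0],[0,-5.6,-1,0,0],[0,-5.6,-1,4,0],[0,-5.6,-1,8,0],[0,-5.6,-1,11,0],[0,-5.6,-1,12.5,0],[0,-5.6,-1,13,0],[0,-5.6,-1,13,0],[0,-5.6,-1,13,0],[0,-5.6,-1,13,0]]]'; python3 -m crank '[[[0,0,0,0.4,0],[0,0,0,0.7,0],[0,0,0,0.85,0],[0,0,0,0.95,0],[0,0,0,0.95,0],[0,0,0,0.95,0],[0,0,0,0.95,0],[0,0,0,0.95,0],[0,0,0,0.95,0],[0,0,0,0.95,0]]]'
```

```text
time: 28.05
tool_pos: [617.1, 18.9, 52.7]
tcp_rot: [3.139, 0.0, 1.571]
contact_force: [0.0, -0.5, -2.5]
grip_width: 55.1
finger_force: 30.0
time: 29.05
tool_pos: [616.3, 19.0, 41.7]
tcp_rot: [3.142, -0.0, 1.571]
contact_force: [0.1, -0.3, -1.5]
grip_width: 55.3
finger_force: 30.0
```

```bash
python3 -m crank '[[[0,0,0,0.06,0],[0,0,0,0.06,0],[0,0,0,0.06,0],[1,0,0,0.06,0],[1,0,0,0.06,0],[1,0,0,0.06,0],[1,0,0,0.06,0],[1,0,0,-3,0],[1,0,0,-8,0],[1,0,0,-13,0]]]'; python3 - <<'E'
from seg import *
for i in range(4): bot.capture("wrist")
im,de,cm=shot("wrist","w11"); P=cloud("w",de,cm)
print(bot.get_obs()["tool_pos"].round(1),bot.get_obs()["time"])
print(fit(P,(616,19),40,93,107))
E
```

```text
time: 30.05
tool_pos: [615.7, 19.1, 172.5]
tcp_rot: [-3.14, -0.0, 1.571]
contact_force: [0.7, 0.9, 0.0]
grip_width: 91.6
finger_force: 0.0
[615.9  19.1 171.3] 30.3
(5228, array([617.4,  19.2]), 49.9, array([617.3,  20. ]), array([43.9, 44.9]), array([ 99.7, 101. , 102.1]))
```

```bash
python3 -m crank '[[[1,4,-2.4,0,0],[1,8,-4.8,0,0],[1,12,-7.2,0,0],[1,16,-9.7,0,0],[1,20,-12.1,0,0],[1,24,-14.5,0,0],[1,28,-16.9,1,0],[1,31.3,-18.9,2,0],[1,31.3,-18.9,2,0],[1,31.3,-18.9,2,0]]]'; python3 - <<'E'
from seg import *
for i in range(4): bot.capture("wrist")
im,de,cm=shot("wrist","w12"); P=cloud("w",de,cm)
print(bot.get_obs()["tool_pos"].round(1),bot.get_obs()["time"])
print(fit(P,(427,332),42,32,44))
print(fit(P,(427,332),18,-5,20))
E
```

```text
time: 31.3
tool_pos: [426.1, 332.0, 150.0]
tcp_rot: [-3.139, 0.002, 1.573]
contact_force: [0.2, -1.0, 0.6]
grip_width: 91.9
finger_force: 0.0
[428.1 331.  151.7] 31.55
(1816, array([427.6, 332.3]), 63.6, array([427.6, 332.4]), array([59.8, 60. ]), array([32.9, 36.7, 37.9]))
(1669, array([427., 332.]), 36.0, array([427.1, 332. ]), array([32.4, 32.2]), array([4.9, 6.1, 7.3]))
```

View pics/w12.png

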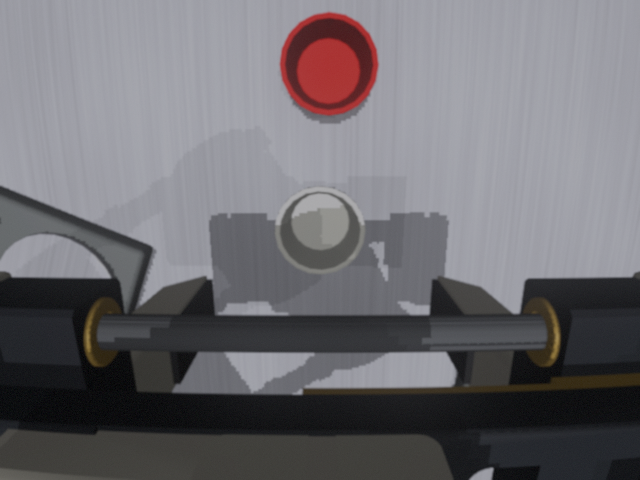

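```bash
python3 -m crank '[[[1,0.05,0.02,4,0],[1,0.05,0.02,9,0],[1,0.05,0.02,13,0],[1,0.05,0.02,14,0],[1,0.05,0.02,14,0],[1,0.05,0.02,14,0],[0,0.05,0.02,14,0],[0,0.05,0.02,14,0],[0,0.05,0.02,14,0],[0,0.05,0.02,14,0]]]'; python3 -m crank '[[[0,0,0,0,0],[0,0,0,0,0],[0,0,0,0,0],[0,0,0,0,0],[0,0,0,-1,0],[0,0,0,-3,0],[0,0,0,-7,0],[0,0,0,-11,0],[0,0,0,-14,0],[0,0,0,-14,0]]]'
```

```text
time: 32.55
tool_pos: [427.7, 332.8, 12.4]
tcp_rot: [3.141, -0.001, 1.571]
contact_force: [-1.6, 0.9, 1.4]
grip_width: 64.3
finger_force: 0.9
time: 33.55
tool_pos: [429.6, 333.8, 156.6]
tcp_rot: [3.134, -0.005, 1.571]
contact_force: [0.5, -0.1, -1.3]
grip_width: 60.3
finger_force: 30.1
```

```bash
python3 -m crank '[[[0,-2.5,3,0,0],[0,-5.5,6.7,0,0],[0,-8.5,10.4,0,0],[0,-11.5,14,0,0],[0,-14.5,17.7,0,0],[0,-16.45,20.1,0,0],[0,-16.45,20.1,0,0],[0,-16.45,20.1,0,0],[0,-16.45,20.1,0,0],[0,-16.45,20.1,0,0]]]'; python3 -m crank '[[[0,0,0,3,0],[0,0,0,6,0],[0,0,0,8.5,0],[0,0,0,9.5,0],[0,0,0,9.5,0],[0,0,0,9.5,0],[0,0,0,9.5,0],[0,0,0,9.5,0],[0,0,0,9.5,0],[0,0,0,9.5,0]]]'; python3 -c "
from h import *
shot('wrist','w13')"
```

```text
time: 34.55
tool_pos: [627.4, 169.2, 151.6]
tcp_rot: [-3.141, -0.0, 1.572]
contact_force: [0.1, -0.0, -1.9]
grip_width: 61.2
finger_force: 30.1
time: 35.55
tool_pos: [628.6, 168.0, 57.2]
tcp_rot: [3.141, -0.0, 1.571]
contact_force: [-0.2, 0.3, -1.0]
grip_width: 61.0
finger_force: 30.1
```

View pics/w13.png

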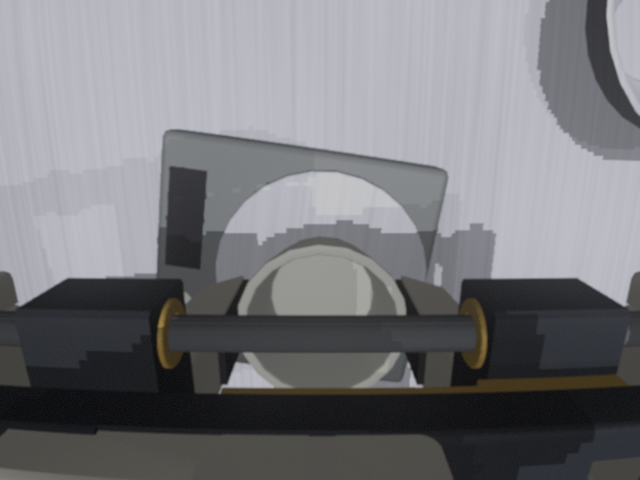

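The dish hangs level over the pan, with its rim centred at (322,320). I'm lowering it gently.

```bash
python3 -m crank '[[[0,0,0,0.4,0],[0,0,0,0.8,0],[0,0,0,1.0,0],[0,0,0,1.1,0],[0,0,0,1.2,0],[0,0,0,1.25,0],[0,0,0,1.25,0],[0,0,0,1.25,0],[0,0,0,1.25,0],[0,0,0,1.25,0]]]'
```

```text
time: 36.6
tool_pos: [628.5, 168.1, 44.3]
tcp_rot: [3.141, -0.0, 1.571]
contact_force: [1.0, -0.1, -1.9]
grip_width: 61.0
finger_force: 30.1
```

```bash
python3 -m crank '[[[0,0,0,0.05,0],[0,0,0,0.1,0],[0,0,0,0.15,0],[0,0,0,0.15,0],[0,0,0,0.15,0],[0,0,0,0.15,0],[0,0,0,0.15,0],[0,0,0,0.15,0],[0,0,0,0.15,0],[0,0,0,0.15,0]]]'
```

```text
time: 37.6
tool_pos: [628.5, 168.1, 42.7]
tcp_rot: [3.142, -0.0, 1.571]
contact_force: [-0.1, -0.1, -1.1]
grip_width: 61.1
finger_force: 30.1
```

```bash
python3 -m crank '[[[0,0,0,0.05,0],[0,0,0,0.1,0],[0,0,0,0.1,0],[0,0,0,0.1,0],[0,0,0,0.1,0],[0,0,0,0.1,0],[0,0,0,0.1,0],[0,0,0,0.1,0],[0,0,0,0.1,0],[0,0,0,0.1,0]]]'
```

```text
time: 38.6
tool_pos: [628.5, 168.1, 42.3]
tcp_rot: [3.141, -0.0, 1.571]
contact_force: [-2.6, -0.3, 5.5]
grip_width: 61.3
finger_force: 30.1
```

```bash
python3 -m crank '[[[1,0,0,0,0],[1,0,0,0,0],[1,0,0,0,0],[1,0,0,0,0],[1,0,0,-1,0],[1,0,0,-5,0],[1,0,0,-10,0],[1,0,0,-14,0],[1,0,0,-14,0],[1,0,0,-14,0]]]'; python3 - <<'E'
from seg import *
for i in range(3): bot.capture("wrist")
im,de,cm=shot("wrist","w14"); P=cloud("w",de,cm)
print(bot.get_obs()["tool_pos"].round(1),bot.get_obs()["time"])
print(fit(P,(629,168),42,60,74))
print(fit(P,(629,168),58,28,33))
m=(np.hypot(P[...,0]-629,P[...,1]-168)<38)&(P[...,2]>64)
Q=P[m];print("rim plane",np.linalg.lstsq(np.c_[Q[:,:2]-[629,168],np.ones(len(Q))],Q[:,2],rcond=None)[0].round(3))
shot("scene","s2")
E
```

```text
time: 39.6
tool_pos: [628.9, 168.1, 183.4]
tcp_rot: [3.139, -0.0, 1.571]
contact_force: [0.2, 0.2, -1.6]
grip_width: 91.7
finger_force: 0.0
[627.6 167.9 180. ] 39.8
(2005, array([629.5, 167.3]), 63.6, array([629.5, 167.6]), array([59.7, 59.8]), array([61.1, 66.5, 68. ]))
(7169, array([629.3, 167.9]), 104.4, array([629.1, 168.3]), array([96.3, 96.1]), array([29.8, 31. , 32.2]))
rim plane [3.60000e-02 4.26100e+00 1.69885e+02]
```

View pics/s2.png

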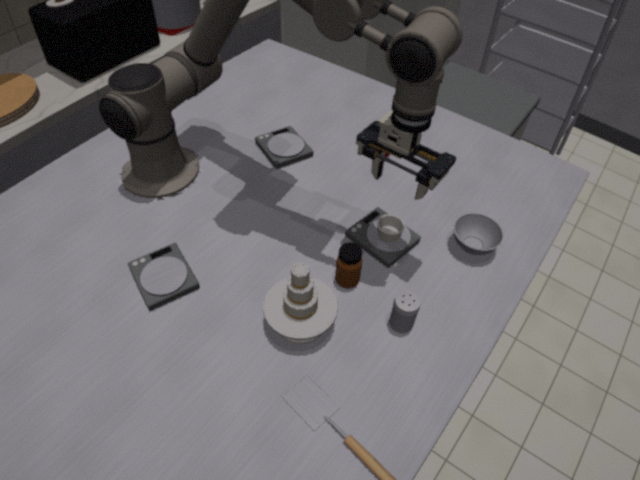

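The scene view shows the cake stacked at (300,292), the jar at (349,266) in line between the stand and scale, and the dish centred on the pan at (390,228). The shaker at (405,311) hasn't moved, and the gripper is clear of everything.

```bash
python3 -c "
from plant import bot; print(bot.close_job())"
```

```text
the job is handed in; nothing more can be done
None
```

The decorating station is set out and handed in at about 40 s: the three tiers are on the stand, the jar is midway and the dish is on the pan, each measured within about 1 mm of its target, and the shaker was left alone.

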